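# Move a bearing to the other fold-out arm and fold the empty one away

### The arm

A 6-joint arm with a two-finger parallel gripper is mounted at the origin on the work surface. World frame = base frame: x ahead of the robot, y to its left, z up, the work surface at z = 0. Lengths are in m, angles in rad, forces in N, time in s.
With the tool pointing down it reaches from about 0.35 to 0.975 m from the base axis. Payload 4.9 kg.
Tool frame: the origin (TCP) lies between the finger pads; the fingertips stand 25 mm ahead of it and the grasp point (between the pads) lies 6 mm ahead of it; z points along the fingers, y is the line along which they close (so a half turn about z gives the same grasp; the last joint's range is limited). The gripper opens to 85 mm and grips with 20 to 120 N. Pads are 22 mm wide; open, the fingers measure 114 mm over their backs; the gripper's body (76 mm by 85 mm) begins 54 mm behind the grasp point. The pads swing forward as they close: fully open they stand 13 mm farther back than shut.
Start: joints at [-1.377, 0.053, 1.613, -0, 1.476, -0.119], TCP at [0.192, -0.595, 0.256] pointing down, gripper open.
Joint ranges: [-3.01, 3.01], [-1.01, 2.22], [0.06, 2.58], [-1.02, 4.17], [0.09, 2.62], [-3.14, 3.14]. Speed limits (rad/s): [2.57, 2.57, 3.14, 3.14, 3.14, 3.14].

### API

Orientations are given as a unit quaternion [w, x, y, z].
In Python, from plant import manip gives the robot as it stands.
- The arm moves only by the shell command python3 -m inch 'ROWS'. ROWS is JSON, a list of rows, each a list of 3 entries, a list of its own where there are three numbers: the shift along the tool's x, y, z in m, then the turn, a rotation vector about the tool's x, y, z in rad, then the opening, from 0 (shut) to 1 (fully open). A call has 1 to 8 rows; each row shifts and turns the commanded pose from where the row before left it, along the tool's axes as they then stand; what a row does not reach is not made up. A row lasts 1/10 s, in which the tool goes at most 50 mm and 8.59 degrees, less where a joint would pass 70% of its speed; a pose out of reach is approached as far as the arm can. A call with a gripper value outside its range is refused whole. The fingers move at their own pace and stop on an object; the grip force is fixed at half the most. Time passes only in rows, so rows that do not move let the fingers close. It gives the time, the measured TCP pose, the force, the opening and the grip force at its end, in the units of the state.
- manip.state(): the state, without advancing time (a new reading comes with each control period).
- manip.grab_frame(name): name is "scene" or "top" or "wrist"; returns (picture, depth): 420x560x3 uint8, red, green, blue; 420x560 float32, m along the optical axis (not along the pixel's ray), 0 where there is no reading.
- manip.camera_params(name): a dict with "camera_matrix" (3x3 intrinsics, pixels), "rvec" (rotation vector, rad) and "tvec" (3), from world to camera coordinates, as OpenCV has them. Camera axes: x right, y down, z forward; pixel columns grow to the right and rows downward; lengths in m; the calibration is good to about 2 mm. A picture is of the moment at which its call begins: read the wrist's pose just before it. camera_params takes no time and is no camera call; for the wrist camera it gives the pose at the moment of the call.
- manip.job_done(): hands the job in; it is judged then, once.
Trained networks look in the newest picture that a camera, given by its name, has taken for a name from the list of things; names that differ only in an ending like _2 or _b are one class to them, and where a whole thing is asked for, a point or a joint stands for the part that bears it (a point fixed in the world has none). Each returns a list of dicts, best first, with "score" (0 to 1); they miss things now and then, are a little off and sometimes report something else, mostly with a low value. They report only what shows in the picture. A call takes as long as a camera call. They do not tell look-alikes from the thing itself.
- manip.look_for(camera, label): "point" ([x, y, z] in m, in world coordinates, good to about 4 mm: the middle of the surface that is visible of it).
The state is a dict: "time": time; "joint_pos": joint angles; "joint_vel": joint speeds; "joint_efforts": joint torques, N m; "tool_pos": TCP position; "tool_rot": TCP orientation; "contact_force": force on the tool from outside, world axes, zero at the start; "ft_torque": the same for the moment, N m; "gripper_width": opening from 0.0 (shut) to 1.0 (fully open); "grasp_force": force on a finger pad.
Only numpy, scipy, OpenCV 4.12 (cv2) and the standard library are available. Lean on these libraries where they do the work, as an engineer would, in place of code of your own. Each camera call takes 0.05 s, during which the arm holds its last target. There are 200 camera calls.

### The job

The bearing hangs on the unfolded arm of one stand; the other stand's arm is folded up (or nearly so) along its post. Fold that arm fully down to level, carry the bearing over and hang it on the arm so that the bar passes through its bore, let go, and then fold the emptied arm up flat against its post. Never put the bearing down on the table or drop it, and leave the tin, cartons and loose ring where they are.

Things in the scene. Friction and masses are not known exactly. Their poses are not given: they have to be found in the camera images.
- bearing: thin steel ball bearing, 100 mm outer and 70 mm bore diameter, 16 mm wide, 0.25 to 0.5 kg. Origin at its centre, y along the bore's axis (may be turned any way about it). Hangs upright on stand_a's unfolded arm, the bar through its bore, its axis along the arm, centre 60 to 70 mm from the middle of the post, 102 mm above the table.
- stand_a: fixed stand whose arm is unfolded and carries the bearing at the start. Origin under its post, on the table. Foot 120 x 120 x 10 mm, post 30 x 30 mm up to z 270; on top a fixed grey tray of spare bearings (x -60 to 60, y -40 to 80, z 270 to 310 mm) that overhangs the root of the folding arm. The arm is on the -y side, on a hinge block (24 mm wide, y -15 to -37, z 115 to 145).
- stand_b: fixed stand whose arm is empty and folded at the start. Origin under its post, on the table. Foot 120 x 120 x 10 mm, post 30 x 30 mm up to z 270; on top a fixed grey tray of spare bearings (x -60 to 60, y -40 to 80, z 270 to 310 mm) that overhangs the root of the folding arm. The arm is on the -y side, on a hinge block (24 mm wide, y -15 to -37, z 115 to 145). Else like stand_a.
- hook_a (a joint): angle (rad) of stand_a's arm: 0 = folded, straight up along the post; 1.571 = unfolded on its stop, level along the stand's -y. Steel bar 16 mm wide (stand x), 12 thick, 95 long from the hinge, centred on it; its last 8 mm have a lip, 10 mm above the upper face when unfolded, towards the post when folded. Friction hinge (0.08 N m): stays where left. Starts unfolded.
- hook_b (a joint): angle (rad) of stand_b's arm: 0 = folded, straight up along the post; 1.571 = unfolded on its stop, level along the stand's -y. Steel bar 16 mm wide (stand x), 12 thick, 95 long from the hinge, centred on it; its last 8 mm have a lip, 10 mm above the upper face when unfolded, towards the post when folded. Friction hinge (0.08 N m): stays where left. Starts at 0 to 0.35.
- hinge_a (a point): the hinge axis of stand_a's arm (the axis is parallel to the stand's x), 39 mm from the stand's origin along its -y, 130 mm above the table; it does not move with the arm.
- hinge_b (a point): the hinge axis of stand_b's arm (the axis is parallel to the stand's x), 39 mm from the stand's origin along its -y, 130 mm above the table; it does not move with the arm.
- seat_a (a point): point on stand_a's arm: middle of the face that is uppermost when unfolded, 45 mm from the hinge axis; moves with the arm. Axes: z along the bar to its free end, y out of that face (up when unfolded, towards the post when folded), x along the hinge. A hanging bearing's centre is 34 mm below this face.
- seat_b (a point): point on stand_b's arm: middle of the face that is uppermost when unfolded, 45 mm from the hinge axis; moves with the arm. Axes: z along the bar to its free end, y out of that face (up when unfolded, towards the post when folded), x along the hinge. A hanging bearing's centre is 34 mm below this face.
- tin: bystander: a steel can 66 mm across and 140 mm tall, standing; origin at the centre of its underside
- carton: bystander: a brown carton 90 x 90 mm, 50 mm high; origin at the centre of its underside
- race: bystander: a steel ring 110 mm across, 30 mm high, lying flat on the table; origin at the centre of its underside
- slab_box: bystander: a white carton 70 x 120 mm (x, y), 35 mm high; origin at the centre of its underside
There are look-alikes about, which are no part of the job. Leave any red look-alike of the bearing alone.

How it is judged:
By the outcome, as a careful person would: the job done as asked, in the order asked, and still so for the second after the job is handed in, with the robot touching nothing.
It also fails if it takes over 72 s, if anything falls off the work surface, if the arm or the gripper's body presses on something with over 40 N, if the wrist force passes 120 N, or if a joint passes its speed limit or range.

## Working session

There is one attempt and no reset: what is moved stays moved. The work goes in short steps, Python scripts to look and compute and a shell command to move; the robot and the scene stay as the last step left them, time stands still between calls to the robot, and variables do not carry over. Pictures are saved under pics/ and viewed, at most 10 in all, crops included, and the job is handed in when it is done.

```bash
ls; mkdir -p pics; python3 - <<'E'
from plant import manip as m
import cv2, numpy as np
ims=[]
for c in ("scene","top"):
    p,d=m.grab_frame(c); np.savez(f"/tmp/{c}.npz",p=p,d=d)
    cv2.imwrite(f"pics/{c}1.png",p[:,:,::-1])
    for l in ("bearing","stand_a","hook_a","seat_a","tin","carton","race","slab_box"):
        print(c,l,[(np.round(r["point"],3).tolist(),round(r["score"],2)) for r in m.look_for(c,l)])
print(m.state())
for c in ("scene","top"): print(m.camera_params(c))
E
```

```text
pics
scene bearing [([0.409, 0.286, 0.066], 0.81), ([0.572, 0.224, 0.125], 0.66)]
scene stand_a [([0.592, 0.305, 0.275], 0.68)]
scene hook_a []
scene seat_a [([0.614, -0.213, 0.215], 0.4), ([0.605, -0.145, 0.274], 0.18)]
scene tin [([0.728, -0.012, 0.142], 0.73)]
scene carton [([0.377, -0.004, 0.053], 0.71)]
scene race [([0.382, -0.367, 0.029], 0.56)]
scene slab_box [([0.637, 0.444, 0.034], 0.75)]
top bearing [([0.445, 0.429, 0.078], 0.92), ([0.406, 0.282, 0.078], 0.77), ([0.558, 0.225, 0.137], 0.51)]
top stand_a [([0.585, -0.138, 0.274], 0.81), ([0.568, 0.304, 0.277], 0.74)]
top hook_a [([0.573, 0.304, 0.278], 0.53), ([0.558, 0.203, 0.137], 0.46)]
top seat_a [([0.573, 0.306, 0.275], 0.59), ([0.56, 0.203, 0.135], 0.47)]
top tin [([0.705, -0.006, 0.138], 0.85)]
top carton [([0.365, 0.002, 0.052], 0.87)]
top race [([0.374, -0.372, 0.031], 0.74), ([0.703, -0.006, 0.138], 0.26)]
top slab_box [([0.64, 0.478, 0.036], 0.85)]
{'time': 0.9, 'joint_pos': array([-1.37699983e+00,  5.26867358e-02,  1.61289070e+00, -3.29183659e-05,
        1.47603082e+00, -1.18962439e-01]), 'joint_vel': array([-0.
[... 414 characters left out ...]
44,  0.21021515]), 'ft_torque': array([0.02723091, 0.02892482, 0.00582443]), 'grasp_force': 0.0, 'gripper_width': 1.0021470399343049}
{'camera_matrix': array([[503.27964156,   0.        , 294.14717377],
       [  0.        , 503.27964156, 199.58193392],
       [  0.        ,   0.        ,   1.        ]]), 'rvec': array([ 2.56902759,  1.19156027, -0.20180255]), 'tvec': array([-0.40960538, -0.33572798,  1.79355706])}
{'camera_matrix': array([[493.5384628 ,   0.        , 283.11810545],
       [  0.        , 493.5384628 , 203.71414069],
       [  0.        ,   0.        ,   1.        ]]), 'rvec': array([ 2.14717594, -2.12915978,  0.19784767]), 'tvec': array([0.01483577, 0.58203539, 1.44841536])}
```

View pics/scene1.png

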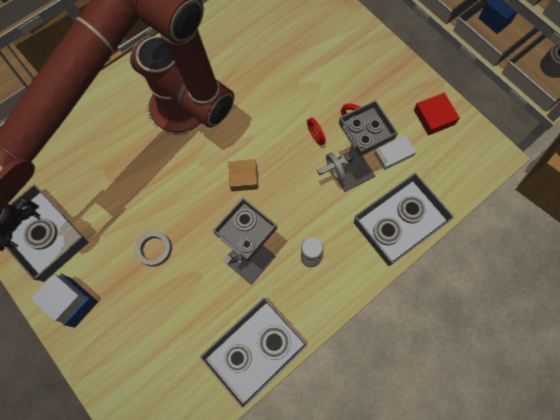

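View pics/top1.png

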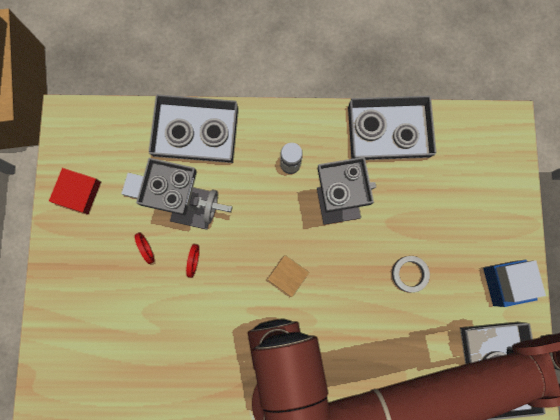

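The scene image shows stand_a (tray 368,127; bearing on its arm 335,170) and stand_b (tray 245,230; folded arm near 240,258). The top image shows stand_a's tray at (167,187), its bearing at (208,206), stand_b's tray at (345,185) with an arm nub at (373,186), and red look-alikes at (145,248) and (193,260). Next I'll measure the stand poses from depth.

```bash
cat > h.py <<'E'
import numpy as np, cv2
from scipy.spatial.transform import Rotation as R
def cloud(d,cp):
    K=cp["camera_matrix"];v,u=np.nonzero(d>0);z=d[v,u]
    pc=np.stack([(u-K[0,2])/K[0,0]*z,(v-K[1,2])/K[1,1]*z,z],1)
    Rm=cv2.Rodrigues(np.array(cp["rvec"]))[0]
    return (pc-np.array(cp["tvec"]).ravel())@Rm,v,u
def rot(q): return R.from_quat(np.roll(q,-1))
E
python3 - <<'E'
from h import *
from plant import manip as m
for c in ("top","scene"):
    f=np.load(f"/tmp/{c}.npz");P,v,u=cloud(f["d"],m.camera_params(c))
    np.save(f"/tmp/P{c}.npy",P)
    for n,(cx,cy) in dict(a=(.57,.30),b=(.585,-.14)).items():
        s=P[(np.hypot(P[:,0]-cx,P[:,1]-cy)<.13)&(P[:,2]>.262)&(P[:,2]<.33)]
        t=s[s[:,2]>.298]
        r=cv2.minAreaRect(t[:,:2].astype(np.float32)*1000)
        print(c,n,len(s),len(t),r,np.percentile(s[:,2],[5,50,99]))
        # low stuff on -y side
        q=P[(abs(P[:,0]-cx)<.09)&(P[:,1]<cy-.02)&(P[:,1]>cy-.2)&(P[:,2]>.02)&(P[:,2]<.262)]
        h=np.round(q[np.lexsort((q[:,1],))],3)
        print(len(h)); print(h[::max(1,len(h)//40)].tolist())
E
```

```text
top a 2472 487 ((582.6591796875, 317.8157653808594), (123.33597564697266, 121.02017974853516), 77.8861312866211) [0.27063439 0.28964233 0.31251868]
547
[[0.558, 0.167, 0.127], [0.544, 0.172, 0.138], [0.55, 0.18, 0.139], [0.55, 0.186, 0.136], [0.562, 0.192, 0.136], [0.562, 0.198, 0.136], [0.553, 0.204, 0.133], [0.567, 0.21, 0.135], [0.556, 0.215, 0.135], [0.597, 0.216, 0.134], [0.556, 0.218, 0.134], [0.594, 0.219, 0.085], [0.569, 0.221, 0.14], [0.603, 0.222, 0.133], [0.558, 0.223, 0.137], [0.556, 0.225, 0.057], [0.588, 0.226, 0.147], [0.561, 0.227, 0.065], [0.612, 0.228, 0.116], [0.58, 0.229, 0.146], [0.561, 0.229, 0.156], [0.556, 0.23, 0.149], [0.53, 0.231, 0.116], [0.527, 0.232, 0.132], [0.558, 0.233, 0.064], [0.554, 0.233, 0.147], [0.533, 0.234, 0.135], [0.545, 0.236, 0.149], [0.535, 0.236, 0.139], [0.554, 0.239, 0.147], [0.522, 0.241, 0.126], [0.518, 0.242, 0.114], [0.562, 0.245, 0.128], [0.567, 0.247, 0.133], [0.561, 0.252, 0.134], [0.57, 0.256, 0.132], [0.571, 0.26, 0.143], [0.574, 0.263, 0.143], [0.58, 0.266, 0.145], [0.582, 0.269, 0.145], [0.565, 0.273, 0.147], [0.563, 0.277, 
[... 2841 characters left out ...]
.206, 0.172], [0.613, -0.205, 0.185], [0.604, -0.203, 0.175], [0.613, -0.202, 0.177], [0.605, -0.2, 0.168], [0.612, -0.199, 0.165], [0.6, -0.198, 0.159], [0.613, -0.197, 0.136], [0.613, -0.196, 0.145], [0.61, -0.195, 0.157], [0.61, -0.194, 0.143], [0.595, -0.193, 0.143], [0.618, -0.193, 0.138], [0.593, -0.191, 0.142], [0.615, -0.191, 0.136], [0.617, -0.19, 0.126], [0.595, -0.189, 0.145], [0.605, -0.189, 0.149], [0.612, -0.188, 0.146], [0.601, -0.186, 0.144], [0.592, -0.186, 0.149], [0.613, -0.185, 0.142], [0.604, -0.184, 0.147], [0.613, -0.184, 0.149], [0.614, -0.183, 0.137], [0.658, -0.18, 0.021], [0.611, -0.179, 0.142], [0.652, -0.172, 0.02], [0.612, -0.167, 0.027], [0.612, -0.163, 0.026]]
```

```bash
cat >> h.py <<'E'
YAW=dict(a=np.radians(-12.1),b=np.radians(10.2)); ORG=dict(a=np.array([.5785,.2983,0]),b=np.array([.596,-.1555,0]))
Z=np.array([0,0,1.])
def axes(n): c,s=np.cos(YAW[n]),np.sin(YAW[n]); return np.array([c,s,0]),np.array([-s,c,0])
def ori(n,kind,E):   # P: tool looks along stand +y, closes on x;  B: looks along stand +x, closes on y
    sx,sy=axes(n);E=np.radians(E)
    if kind=="P": z=np.cos(E)*sy-np.sin(E)*Z; y=sx
    else: z=np.cos(E)*sx-np.sin(E)*Z; y=sy
    return R.from_matrix(np.stack([np.cross(y,z),y,z],1))
def world(n,p): sx,sy=axes(n); return ORG[n]+p[0]*sx+p[1]*sy+p[2]*Z
def stand(n,w): sx,sy=axes(n); d=np.asarray(w)-ORG[n]; return np.array([d@sx,d@sy,d[2]])
def grasp2tcp(g,Rt): return g-.006*Rt.as_matrix()[:,2]
def plan(st,tcp,Rt=None):
    T=rot(st["tool_rot"]); Rt=T if Rt is None else Rt
    print("shift first:",np.round(T.inv().apply(tcp-st["tool_pos"]),4),"turn:",np.round((T.inv()*Rt).as_rotvec(),4),"shift after turn:",np.round(Rt.inv().apply(tcp-st["tool_pos"]),4))
E
python3 - <<'E'
from h import *
from plant import manip as m
st=m.state(); Rt=ori("b","P",40)
plan(st,world("b",[0,-.20,.33]),Rt)
E
```

```text
shift first: [ 0.4924 -0.0955 -0.0737] turn: [ 0.6235  0.7138 -1.3373] shift after turn: [0.1598 0.4751 0.0758]
```

```bash
r='[[0.041,-0.008,-0.006],[0,0,0],0.4]'; 
python3 -m inch '[[[0.04,-0.008,-0.006],[0,0,0],0.5],[[0.041,-0.008,-0.006],[0,0,0],0.5],[[0.041,-0.008,-0.006],[0,0,0],0.5],[[0.041,-0.008,-0.006],[0,0,0],0.5],[[0.041,-0.008,-0.006],[0,0,0],0.5],[[0.041,-0.008,-0.006],[0,0,0],0.5]]'
python3 -m inch '[[[0.041,-0.008,-0.006],[0,0,0],0.5],[[0.041,-0.008,-0.006],[0,0,0],0.5],[[0.041,-0.008,-0.006],[0,0,0],0.5],[[0.041,-0.008,-0.006],[0,0,0],0.5],[[0.041,-0.008,-0.006],[0,0,0],0.5],[[0.041,-0.008,-0.006],[0,0,0],0.5]]'
python3 -m inch '[[[0,0,0],[0.052,0.0595,-0.1114],0.5],[[0,0,0],[0.052,0.0595,-0.1114],0.5],[[0,0,0],[0.052,0.0595,-0.1114],0.5],[[0,0,0],[0.052,0.0595,-0.1114],0.5],[[0,0,0],[0.052,0.0595,-0.1114],0.5],[[0,0,0],[0.052,0.0595,-0.1114],0.5]]'
python3 -m inch '[[[0,0,0],[0.052,0.0595,-0.1114],0.5],[[0,0,0],[0.052,0.0595,-0.1114],0.5],[[0,0,0],[0.052,0.0595,-0.1114],0.5],[[0,0,0],[0.052,0.0595,-0.1114],0.5],[[0,0,0],[0.052,0.0595,-0.1114],0.5],[[0,0,0],[0.052,0.0595,-0.1114],0.5]]'
python3 - <<'E'
from h import *
from plant import manip as m
import cv2
p,d=m.grab_frame("wrist"); cp=m.camera_params("wrist"); st=m.state()
cv2.imwrite("pics/w1.png",p[:,:,::-1]); np.savez("/tmp/w1.npz",p=p,d=d)
print(st["time"],st["joint_pos"],stand("b",st["tool_pos"]))
P,v,u=cloud(d,cp); S=np.array([stand("b",q) for q in P])
k=(abs(S[:,0])<.04)&(S[:,1]<-.03)&(S[:,1]>-.12)&(S[:,2]>.1)&(S[:,2]<.25)
for z in np.arange(.12,.25,.01):
    q=S[k&(abs(S[:,2]-z)<.005)]
    if len(q): print(round(z,3),len(q),np.round([q[:,0].min(),q[:,0].max(),q[:,1].min(),np.median(q[:,1])],3))
plan(st,st["tool_pos"],ori("b","P",40))
E
```

```text
time: 1.5
tool_pos: [0.412, -0.4726, 0.2928]
tool_rot: [0.0, 0.988, 0.156, 0.0]
contact_force: [1.0, -0.7, 0.4]
gripper_width: 0.503
grasp_force: 0.0
time: 2.1
tool_pos: [0.6313, -0.3512, 0.3285]
tool_rot: [0.0, 0.988, 0.156, 0.0]
contact_force: [0.2, -0.4, -0.2]
gripper_width: 0.498
grasp_force: 0.0
time: 2.7
tool_pos: [0.6298, -0.3525, 0.3287]
tool_rot: [-0.178, 0.854, 0.466, 0.149]
contact_force: [-0.2, -0.2, -0.4]
gripper_width: 0.501
grasp_force: 0.0
time: 3.3
tool_pos: [0.6298, -0.3527, 0.3281]
tool_rot: [-0.325, 0.579, 0.696, 0.272]
contact_force: [0.1, 0.2, 0.3]
gripper_width: 0.5
grasp_force: 0.0
3.35 [-0.77258563  0.62037988  0.9529735   0.60779749  2.24918974 -0.73755987] [-0.00125202 -0.20006051  0.32543118]
0.13 107 [-0.015  0.014 -0.044 -0.041]
0.14 74 [-0.015  0.014 -0.048 -0.036]
0.15 25 [-0.01   0.007 -0.052 -0.049]
0.16 36 [-0.009  0.007 -0.055 -0.053]
0.17 35 [-0.008  0.007 -0.059 -0.057]
0.18 31 [-0.008  0.006 -0.062 -0.061]
0.19 46 [-0.008  0.007 -0.066 -0.064]
0.2 44 [-0.008  0.007 -0.07  -0.068]
0.21 45 [-0.009  0.007 -0.073 -0.072]
0.22 399 [-0.009  0.007 -0.074 -0.064]
0.23 1 [ 0.004  0.004 -0.055 -0.055]
shift first: [0. 0. 0.] turn: [-0.0038 -0.0068  0.0049] shift after turn: [0. 0. 0.]
```

View pics/w1.png

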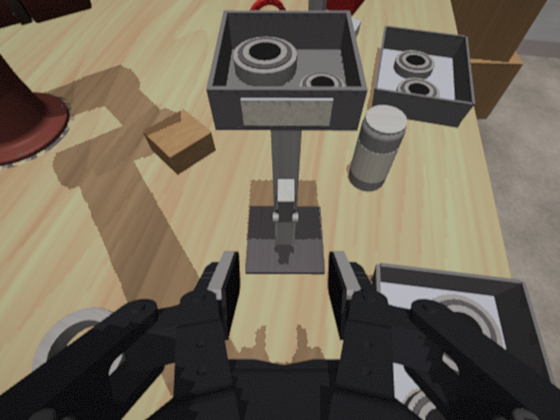

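The wrist image shows the arm of stand_b at (286,195), straight up in front of the post and centred between the fingers. It leans about 0.35 rad, in line with my stand frame. I'll grasp its bar.

```bash
python3 - <<'E'
from h import *
from plant import manip as m
st=m.state(); Rt=ori("b","P",40)
t0=.35
def g(t,r=.078): return grasp2tcp(world("b",[-.001,-.039-r*np.sin(t),.13+r*np.cos(t)]),Rt)
plan(st,g(t0))
prev=g(t0)
for t in np.linspace(t0,1.571,15)[1:]:
    print(round(t,2),np.round(Rt.inv().apply(g(t)-prev),4)); prev=g(t)
E
```

```text
shift first: [-0.0084  0.0009  0.1754] turn: [0. 0. 0.] shift after turn: [-0.0084  0.0009  0.1754]
0.44 [-0.006  -0.     -0.0031]
0.52 [-0.0063 -0.     -0.0026]
0.61 [-0.0065  0.     -0.002 ]
0.7 [-0.0066  0.     -0.0015]
0.79 [-0.0067 -0.     -0.0009]
0.87 [-0.0068 -0.     -0.0003]
0.96 [-0.0068  0.      0.0003]
1.05 [-0.0067  0.      0.0009]
1.13 [-0.0066  0.      0.0015]
1.22 [-0.0065 -0.      0.002 ]
1.31 [-0.0063  0.      0.0026]
1.4 [-0.006  -0.      0.0031]
1.48 [-0.0057  0.      0.0037]
1.57 [-0.0054 -0.      0.0041]
```

```bash

python3 -m inch '[[[-0.008,0.001,0.035],[0,0,0],0.5],[[0,0,0.04],[0,0,0],0.5],[[0,0,0.04],[0,0,0],0.5],[[0,0,0.03],[0,0,0],0.5],[[0,0,0.03],[0,0,0],0.5]]'
python3 -m inch '[[[0,0,0],[0,0,0],0],[[0,0,0],[0,0,0],0],[[0,0,0],[0,0,0],0],[[0,0,0],[0,0,0],0]]'
python3 -m inch '[[[-0.006,0,-0.0031],[0,0,0],0],[[-0.0063,0,-0.0026],[0,0,0],0],[[-0.0065,0,-0.002],[0,0,0],0],[[-0.0066,0,-0.0015],[0,0,0],0],[[-0.0067,0,-0.0009],[0,0,0],0],[[-0.0068,0,-0.0003],[0,0,0],0],[[-0.0068,0,0.0003],[0,0,0],0]]'
```

```text
time: 3.85
tool_pos: [0.6077, -0.2239, 0.2087]
tool_rot: [-0.324, 0.582, 0.695, 0.271]
contact_force: [0.4, -0.1, 0.2]
gripper_width: 0.497
grasp_force: 0.0
time: 4.25
tool_pos: [0.6084, -0.2251, 0.2095]
tool_rot: [-0.325, 0.582, 0.695, 0.271]
contact_force: [-0.3, 6.1, -6.0]
gripper_width: 0.177
grasp_force: 60.1
time: 4.95
tool_pos: [0.615, -0.2613, 0.1833]
tool_rot: [-0.326, 0.58, 0.695, 0.273]
contact_force: [-2.3, 7.6, 1.2]
gripper_width: 0.175
grasp_force: 59.1
```

```bash

python3 -m inch '[[[-0.0067,0,0.0009],[0,0,0],0],[[-0.0066,0,0.0015],[0,0,0],0],[[-0.0065,0,0.002],[0,0,0],0],[[-0.0063,0,0.0026],[0,0,0],0],[[-0.006,0,0.0031],[0,0,0],0],[[-0.0057,0,0.0037],[0,0,0],0],[[-0.0054,0,0.0041],[0,0,0],0]]'
python3 -m inch '[[[-0.0015,0,0.0015],[0,0,0],0],[[0,0,0],[0,0,0],0]]'
```

```text
time: 5.65
tool_pos: [0.6181, -0.2784, 0.1412]
tool_rot: [-0.322, 0.581, 0.696, 0.272]
contact_force: [-1.9, -3.1, 7.6]
gripper_width: 0.176
grasp_force: 62.8
time: 5.85
tool_pos: [0.6181, -0.2786, 0.1387]
tool_rot: [-0.322, 0.582, 0.696, 0.272]
contact_force: [-0.1, -5.1, 5.9]
gripper_width: 0.178
grasp_force: 63.1
```

```bash

python3 -m inch '[[[-0.0023,0,0.0019],[0,0,0],0],[[-0.0023,0,0.0019],[0,0,0],0],[[0,0,0],[0,0,0],0]]'
python3 -m inch '[[[-0.0023,0,0.0019],[0,0,0],0],[[0,0,0],[0,0,0],0]]'
python3 - <<'E'
from h import *
from plant import manip as m
st=m.state();print(stand("b",st["tool_pos"]))
E
```

```text
time: 6.15
tool_pos: [0.6181, -0.2787, 0.1325]
tool_rot: [-0.322, 0.582, 0.696, 0.272]
contact_force: [-0.3, -3.9, 5.3]
gripper_width: 0.174
grasp_force: 63.3
time: 6.35
tool_pos: [0.6182, -0.2788, 0.1297]
tool_rot: [-0.322, 0.582, 0.696, 0.272]
contact_force: [-1.0, -4.3, 6.7]
gripper_width: 0.174
grasp_force: 63.2
[ 1.16827975e-05 -1.25318033e-01  1.29719105e-01]
```

```bash

python3 -m inch '[[[0,0,0],[0,0,0],0.5],[[0,0,0],[0,0,0],0.5],[[0,0,0],[0,0,0],0.5],[[0,0,-0.04],[0,0,0],0.5],[[0,0,-0.04],[0,0,0],0.5],[[0,0,-0.04],[0,0,0],0.5],[[0,0,0],[0,0,0],0.5]]'
python3 - <<'E'
from h import *
from plant import manip as m
p,d=m.grab_frame("wrist"); cp=m.camera_params("wrist")
cv2.imwrite("pics/w2.png",p[:,:,::-1])
P,v,u=cloud(d,cp); S=np.array([stand("b",q) for q in P])
k=(abs(S[:,0])<.012)&(S[:,2]>.1)&(S[:,2]<.25)
for s in np.arange(.03,.15,.01):
    q=S[k&(abs(S[:,1]+s)<.005)]
    if len(q): print(round(s,3),len(q),np.round([q[:,0].min(),q[:,0].max(),np.median(q[:,2]),q[:,2].max()],3))
E
```

```text
time: 7.05
tool_pos: [0.6344, -0.3701, 0.2073]
tool_rot: [-0.32, 0.583, 0.696, 0.271]
contact_force: [0.2, 0.3, 0.8]
gripper_width: 0.498
grasp_force: 0.0
0.03 398 [-0.012  0.011  0.141  0.145]
0.04 216 [-0.012  0.011  0.135  0.137]
0.05 131 [-0.009  0.006  0.136  0.138]
0.06 145 [-0.008  0.007  0.137  0.139]
0.07 150 [-0.008  0.007  0.138  0.139]
0.08 165 [-0.009  0.007  0.139  0.14 ]
0.09 173 [-0.009  0.007  0.14   0.141]
0.1 191 [-0.009  0.007  0.14   0.142]
0.11 145 [-0.008  0.007  0.141  0.143]
0.12 114 [-0.009  0.007  0.152  0.154]
0.13 460 [-0.009  0.007  0.145  0.154]
```

```bash
python3 - <<'E'
from h import *
from plant import manip as m
st=m.state()
plan(st,world("b",[0,-.114,.185]))
print(rot(st["tool_rot"]).inv().apply([0,0,-.01]))
E
```

```text
shift first: [ 0.0507 -0.0001  0.0907] turn: [0. 0. 0.] shift after turn: [ 0.0507 -0.0001  0.0907]
[-7.63495798e-03 -2.74694515e-05  6.45806953e-03]
```

```bash

python3 -m inch '[[[0.025,0,0],[0,0,0],0],[[0.026,0,0.02],[0,0,0],0],[[0,0,0.035],[0,0,0],0],[[0,0,0.035],[0,0,0],0],[[0,0,0],[0,0,0],0]]'
python3 -m inch '[[[-0.0076,0,0.0065],[0,0,0],0],[[-0.0053,0,0.0045],[0,0,0],0],[[-0.003,0,0.0026],[0,0,0],0],[[0,0,0],[0,0,0],0]]'
python3 -m inch '[[[-0.003,0,0.0026],[0,0,0],0],[[0,0,0],[0,0,0],0]]'
```

```text
time: 7.6
tool_pos: [0.6127, -0.2598, 0.1779]
tool_rot: [-0.33, 0.58, 0.694, 0.27]
contact_force: [-1.2, 0.5, -1.5]
gripper_width: -0.003
grasp_force: 0.0
time: 8.0
tool_pos: [0.6153, -0.2662, 0.1624]
tool_rot: [-0.324, 0.582, 0.695, 0.271]
contact_force: [-0.2, -0.4, 0.4]
gripper_width: 0.002
grasp_force: 0.0
time: 8.2
tool_pos: [0.6154, -0.2659, 0.1589]
tool_rot: [-0.324, 0.582, 0.695, 0.271]
contact_force: [-0.7, 0.7, -0.7]
gripper_width: -0.001
grasp_force: 0.0
```

```bash

python3 -m inch '[[[-0.003,0,0.0026],[0,0,0],0],[[0,0,0],[0,0,0],0]]'
python3 -m inch '[[[-0.003,0,0.0026],[0,0,0],0],[[0,0,0],[0,0,0],0]]'
python3 -m inch '[[[-0.003,0,0.0026],[0,0,0],0],[[0,0,0],[0,0,0],0]]'
```

```text
time: 8.4
tool_pos: [0.6156, -0.2659, 0.1583]
tool_rot: [-0.324, 0.58, 0.696, 0.272]
contact_force: [-2.2, -0.7, 9.6]
gripper_width: -0.001
grasp_force: 4.6
time: 8.6
tool_pos: [0.6157, -0.266, 0.158]
tool_rot: [-0.325, 0.579, 0.696, 0.273]
contact_force: [-4.9, -0.1, 19.2]
gripper_width: -0.004
grasp_force: 9.6
time: 8.8
tool_pos: [0.6158, -0.2661, 0.1576]
tool_rot: [-0.325, 0.578, 0.697, 0.274]
contact_force: [-8.7, -0.8, 28.7]
gripper_width: 0.0
grasp_force: 14.7
```

```bash

python3 -m inch '[[[0.011,0,-0.009],[0,0,0],0],[[0.015,0,-0.04],[0,0,0],0],[[0,0,-0.045],[0,0,0],0.5],[[0,0,-0.045],[0,0,0],0.5],[[0,0,0],[0,0,0],0.5]]'
python3 - <<'E'
from h import *
from plant import manip as m
p,d=m.grab_frame("wrist"); cp=m.camera_params("wrist")
P,v,u=cloud(d,cp); S=np.array([stand("b",q) for q in P])
k=(abs(S[:,0])<.012)&(S[:,2]>.1)&(S[:,2]<.25)
for s in np.arange(.03,.15,.02):
    q=S[k&(abs(S[:,1]+s)<.005)]
    if len(q): print(round(s,3),len(q),np.round([q[:,0].min(),q[:,0].max(),np.median(q[:,2]),q[:,2].max()],3))
st=m.state(); Rt=ori("a","B",60); print(st["joint_pos"])
plan(st,np.array([.44,-.30,.32]),Rt)
pre=grasp2tcp(world("a",[-.037,-.065,.122]),Rt)-.12*Rt.as_matrix()[:,2]
print(pre,Rt.inv().apply(pre-np.array([.44,-.3,.32])))
E
```

```text
time: 9.3
tool_pos: [0.6321, -0.3582, 0.2618]
tool_rot: [-0.319, 0.583, 0.696, 0.271]
contact_force: [0.4, -1.0, 0.8]
gripper_width: 0.494
grasp_force: 0.0
0.03 309 [-0.012  0.012  0.142  0.146]
0.05 127 [-0.009  0.007  0.135  0.136]
0.07 137 [-0.008  0.006  0.135  0.136]
0.09 155 [-0.008  0.007  0.135  0.136]
0.11 174 [-0.009  0.007  0.135  0.137]
0.13 263 [-0.009  0.007  0.14   0.146]
[-0.77487409  0.65588427  1.00862026  0.56555763  2.16085351 -0.80083791]
shift first: [ 0.1044 -0.1788  0.028 ] turn: [ 0.2214 -1.2128 -1.2546] shift after turn: [ 0.1421  0.0147 -0.1524]
[0.46709647 0.25570595 0.2311192 ] [0.12237559 0.54903988 0.03197713]
```

```bash

python3 -m inch '[[[0.021,-0.036,0.0056],[0,0,0],0.5],[[0.021,-0.036,0.0056],[0,0,0],0.5],[[0.021,-0.036,0.0056],[0,0,0],0.5],[[0.021,-0.036,0.0056],[0,0,0],0.5],[[0.021,-0.036,0.0056],[0,0,0],0.5]]'
python3 -m inch '[[[0,0,0],[0.017,-0.0933,-0.0965],0.5],[[0,0,0],[0.017,-0.0933,-0.0965],0.5],[[0,0,0],[0.017,-0.0933,-0.0965],0.5],[[0,0,0],[0.017,-0.0933,-0.0965],0.5],[[0,0,0],[0.017,-0.0933,-0.0965],0.5],[[0,0,0],[0.017,-0.0933,-0.0965],0.5],[[0,0,0],[0.017,-0.0933,-0.0965],0.5]]'
python3 -m inch '[[[0,0,0],[0.017,-0.0933,-0.0965],0.5],[[0,0,0],[0.017,-0.0933,-0.0965],0.5],[[0,0,0],[0.017,-0.0933,-0.0965],0.5],[[0,0,0],[0.017,-0.0933,-0.0965],0.5],[[0,0,0],[0.017,-0.0933,-0.0965],0.5],[[0,0,0],[0.017,-0.0933,-0.0965],0.5],[[0,0,0],[0,0,0],0.5]]'
python3 - <<'E'
from h import *
from plant import manip as m
st=m.state(); Rt=ori("a","B",60); print(st["joint_pos"])
pre=grasp2tcp(world("a",[-.037,-.065,.122]),Rt)-.12*Rt.as_matrix()[:,2]
plan(st,pre,Rt)
E
```

```text
time: 9.85
tool_pos: [0.4365, -0.296, 0.3175]
tool_rot: [-0.326, 0.581, 0.695, 0.271]
contact_force: [-0.2, 0.0, 0.7]
gripper_width: 0.496
grasp_force: 0.0
time: 10.55
tool_pos: [0.4382, -0.2967, 0.3172]
tool_rot: [-0.014, 0.356, 0.926, 0.124]
contact_force: [0.1, 0.0, -0.6]
gripper_width: 0.5
grasp_force: 0.0
time: 11.25
tool_pos: [0.4368, -0.2959, 0.3151]
tool_rot: [0.254, 0.102, 0.962, -0.024]
contact_force: [0.4, -0.2, -0.2]
gripper_width: 0.495
grasp_force: 0.0
[-0.89247062 -0.50048551  2.03828702  0.34319409  1.21355322 -2.30946398]
shift first: [0.1169 0.5453 0.0342] turn: [ 0.0064 -0.0085 -0.0014] shift after turn: [0.1165 0.5457 0.0297]
```

```bash

python3 -m inch '[[[0.0085,0.039,0.0021],[0,0,0],0.5],[[0.0085,0.039,0.0021],[0,0,0],0.5],[[0.0085,0.039,0.0021],[0,0,0],0.5],[[0.0085,0.039,0.0021],[0,0,0],0.5],[[0.0085,0.039,0.0021],[0,0,0],0.5],[[0.0085,0.039,0.0021],[0,0,0],0.5],[[0.0085,0.039,0.0021],[0,0,0],0.5]]'
python3 -m inch '[[[0.0085,0.039,0.0021],[0,0,0],0.5],[[0.0085,0.039,0.0021],[0,0,0],0.5],[[0.0085,0.039,0.0021],[0,0,0],0.5],[[0.0085,0.039,0.0021],[0,0,0],0.5],[[0.0085,0.039,0.0021],[0,0,0],0.5],[[0.0085,0.039,0.0021],[0,0,0],0.5],[[0.0085,0.039,0.0021],[0,0,0],0.5],[[0,0,0],[0,0,0],0.5]]'
cat > look.py <<'E'
from h import *
from plant import manip as m
import sys
p,d=m.grab_frame("wrist"); cp=m.camera_params("wrist"); st=m.state()
cv2.imwrite(sys.argv[1],p[:,:,::-1])
n=sys.argv[2]; P,v,u=cloud(d,cp); S=np.array([stand(n,q) for q in P])
np.save("/tmp/S.npy",S)
print("joints",np.round(st["joint_pos"],2),"tcp in stand",np.round(stand(n,st["tool_pos"]),4))
E
python3 look.py pics/w3.png a; python3 - <<'E'
from h import *
from plant import manip as m
S=np.load("/tmp/S.npy"); st=m.state()
k=(S[:,1]<-.045)&(S[:,1]>-.1)&(S[:,2]>.06)&(S[:,2]<.155)&(abs(S[:,0])>.02)&(abs(S[:,0])<.056)
q=S[k]; print(len(q),np.percentile(q[:,1],[1,5,25,50,75,95,99]).round(4),q[:,0].min(),q[:,2].max())
Rt=ori("a","B",60);plan(st,grasp2tcp(world("a",[-.037,-.065,.122]),Rt),Rt)
E
```

```text
time: 11.95
tool_pos: [0.4512, -0.0198, 0.2768]
tool_rot: [0.254, 0.103, 0.961, -0.025]
contact_force: [0.9, -0.6, 0.4]
gripper_width: 0.504
grasp_force: 0.0
time: 12.75
tool_pos: [0.4638, 0.2588, 0.2337]
tool_rot: [0.253, 0.099, 0.962, -0.025]
contact_force: [-0.3, -1.0, -0.5]
gripper_width: 0.502
grasp_force: 0.0
joints [ 0.52 -0.37  2.08 -0.38  1.06 -0.71] tcp in stand [-0.1033 -0.0644  0.2343]
1660 [-0.0785 -0.077  -0.0738 -0.0698 -0.0653 -0.062  -0.0611] -0.051437097563662354 0.1486724154315424
shift first: [-0.0023 -0.001   0.1244] turn: [ 0.0028 -0.0085  0.0035] shift after turn: [-0.0013 -0.0006  0.1244]
```

View pics/w3.png

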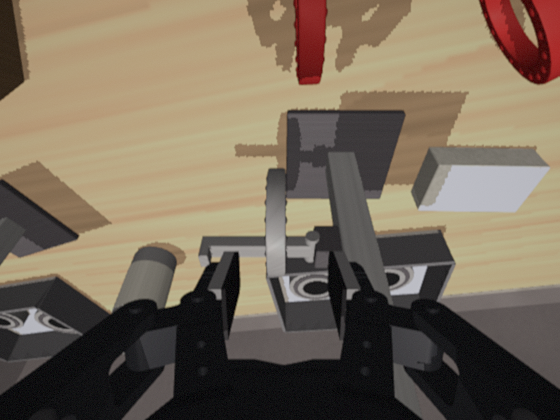

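The wrist image shows the bearing edge-on at (277,225) on the bar, between the open fingers. Its midplane is about 5 mm off my centre, so I'll shift, advance and grip.

```bash

python3 -m inch '[[[-0.001,-0.006,0.02],[0.003,-0.008,0.003],0.5],[[0,0,0.03],[0,0,0],0.5],[[0,0,0.03],[0,0,0],0.5],[[0,0,0.025],[0,0,0],0.5],[[0,0,0.019],[0,0,0],0.5],[[0,0,0],[0,0,0],0.5]]'
python3 -m inch '[[[0,0,0],[0,0,0],0],[[0,0,0],[0,0,0],0],[[0,0,0],[0,0,0],0],[[0,0,0],[0,0,0],0]]'
python3 - <<'E'
from h import *
from plant import manip as m
st=m.state();T=rot(st["tool_rot"]);print(stand("a",st["tool_pos"]+.006*T.as_matrix()[:,2]),st["contact_force"])
sx,sy=axes("a")
for v in (Z,-sy,sx): print(T.inv().apply(v).round(3))
E
```

```text
time: 13.4
tool_pos: [0.5243, 0.2338, 0.1261]
tool_rot: [0.256, 0.104, 0.961, -0.029]
contact_force: [-1.0, 0.1, -0.2]
gripper_width: 0.503
grasp_force: 0.0
time: 13.8
tool_pos: [0.5258, 0.2362, 0.1309]
tool_rot: [0.26, 0.103, 0.96, -0.026]
contact_force: [0.5, -1.2, 1.3]
gripper_width: 0.172
grasp_force: 57.5
[-0.03549847 -0.07173097  0.12574844] [ 0.50087998 -1.21455693  1.34465338]
[-0.504  0.003 -0.864]
[-0.003 -1.    -0.002]
[-0.864  0.002  0.504]
```

```bash

python3 -m inch '[[[-0.0045,0,-0.0078],[0,0,0],0],[[-0.0045,0,-0.0078],[0,0,0],0],[[-0.0045,0,-0.0078],[0,0,0],0],[[0,0,0],[0,0,0],0]]'
python3 look.py pics/w4.png a; python3 - <<'E'
import numpy as np
S=np.load("/tmp/S.npy")
k=(S[:,1]<-.055)&(S[:,1]>-.09)&(S[:,2]>.04)&(S[:,2]<.2)&(abs(S[:,0])<.07)
q=S[k];print(np.percentile(q,[1,50,99],axis=0))
E
```

```text
time: 14.2
tool_pos: [0.5262, 0.2365, 0.159]
tool_rot: [0.26, 0.103, 0.96, -0.026]
contact_force: [0.3, 0.5, -2.3]
gripper_width: 0.174
grasp_force: 57.2
joints [ 0.42 -0.18  2.07 -0.4   0.86 -0.73] tcp in stand [-0.0385 -0.0717  0.158 ]
[[-0.06659217 -0.08936849  0.10352459]
 [-0.04673328 -0.07148966  0.16116132]
 [-0.01323935 -0.05567304  0.18545839]]
```

View pics/w4.png

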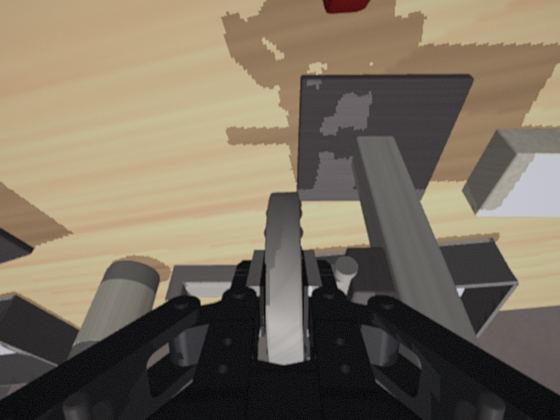

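The wrist image shows the ring gripped between the pads at (284,270) and lifted clear of the bar. I'll slide it off along the arm.

```bash

python3 -m inch '[[[0,-0.015,0],[0,0,0],0],[[0,-0.02,0],[0,0,0],0],[[0,-0.02,0],[0,0,0],0],[[0,-0.02,0],[0,0,0],0],[[0,-0.02,0],[0,0,0],0],[[0,-0.015,0],[0,0,0],0],[[0,0,0],[0,0,0],0]]'
python3 - <<'E'
from h import *
from plant import manip as m
f,d=m.grab_frame("scene"); P,v,u=cloud(d,m.camera_params("scene")); S=np.array([stand("a",q) for q in P])
st=m.state();t=stand("a",st["tool_pos"]); print("tcp",t)
for lo,hi in ((-.2,-.142),):
    k=(S[:,1]<hi)&(S[:,1]>lo)&(S[:,2]>.05)&(S[:,2]<.25)&(abs(S[:,0])<.07); q=S[k]
    print(len(q),np.percentile(q,[2,50,98],axis=0).round(3))
    k2=k&(S[:,0]>-.01);print(S[k2].mean(0),S[k2].max(0),S[k2].min(0))
cv2.imwrite("pics/s2.png",cv2.resize(f[110:230,260:420,::-1],None,fx=4,fy=4))
# via: turn to b orientation, then over
Rt=ori("b","B",60)
g=lambda y,z:grasp2tcp(world("b",[-.037,y,z]),Rt)
plan(st,st["tool_pos"],Rt)
E
```

```text
time: 14.95
tool_pos: [0.5012, 0.127, 0.1554]
tool_rot: [0.258, 0.104, 0.96, -0.027]
contact_force: [-0.4, -0.3, -2.0]
gripper_width: 0.178
grasp_force: 58.7
tcp [-0.03946137 -0.18284969  0.15573549]
594 [[-0.069 -0.198  0.088]
 [-0.032 -0.18   0.172]
 [ 0.046 -0.145  0.234]]
[ 0.01966596 -0.18261019  0.14211119] [ 0.04968732 -0.17192262  0.18049916] [-0.00993611 -0.19071971  0.07792276]
shift first: [0. 0. 0.] turn: [-0.1948  0.0026 -0.3413] shift after turn: [0. 0. 0.]
```

View pics/s2.png

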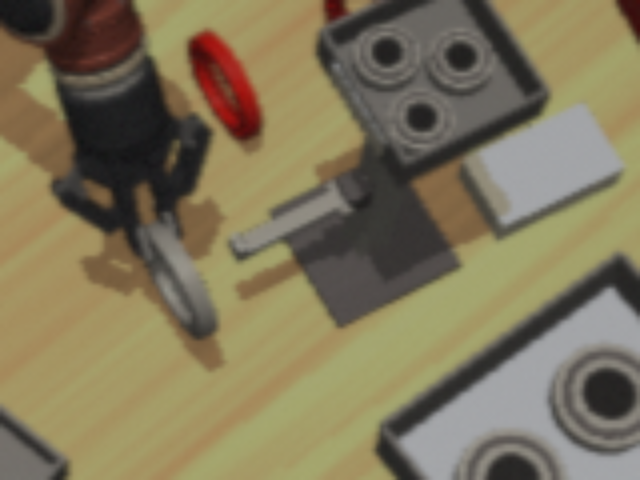

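The scene crop shows the bearing in the gripper at (180,280), clear of stand_a's empty, still level arm. I'll go up, turn to stand_b's heading and cross over the top.

```bash

python3 -m inch '[[[-0.015,0,-0.026],[0,0,0],0],[[-0.023,0,-0.04],[0,0,0],0],[[-0.023,0,-0.04],[0,0,0],0],[[-0.023,0,-0.04],[0,0,0],0],[[-0.023,0,-0.04],[0,0,0],0],[[-0.023,0,-0.04],[0,0,0],0],[[-0.011,0,-0.018],[0,0,0],0]]'
python3 -m inch '[[[0,0,0],[-0.049,0.0006,-0.0853],0],[[0,0,0],[-0.049,0.0006,-0.0853],0],[[0,0,0],[-0.049,0.0006,-0.0853],0],[[0,0,0],[-0.049,0.0006,-0.0853],0],[[0,0,0],[0,0,0],0]]'
python3 - <<'E'
from h import *
from plant import manip as m
st=m.state();Rt=ori("b","B",60)
plan(st,world("b",[-.039,-.18,.43]),Rt); plan(st,world("b",[-.039,-.18,.156]),Rt)
E
```

```text
time: 15.7
tool_pos: [0.502, 0.1288, 0.4449]
tool_rot: [0.263, 0.103, 0.959, -0.025]
contact_force: [1.0, 0.2, -2.3]
gripper_width: 0.176
grasp_force: 58.7
time: 16.2
tool_pos: [0.5014, 0.1275, 0.4377]
tool_rot: [0.258, -0.086, 0.962, 0.023]
contact_force: [0.2, -1.0, -3.0]
gripper_width: 0.176
grasp_force: 58.7
shift first: [ 0.0006 -0.4753  0.0082] turn: [0.001  0.0002 0.0003] shift after turn: [ 4.000e-04 -4.753e-01  8.700e-03]
shift first: [ 0.1376 -0.4755  0.2455] turn: [0.001  0.0002 0.0003] shift after turn: [ 0.1374 -0.4753  0.246 ]
```

```bash

python3 -m inch '[[[0,-0.025,0],[0,0,0],0],[[0,-0.04,0],[0,0,0],0],[[0,-0.04,0],[0,0,0],0],[[0,-0.04,0],[0,0,0],0],[[0,-0.04,0],[0,0,0],0],[[0,-0.04,0],[0,0,0],0],[[0,-0.04,0],[0,0,0],0]]'
python3 -m inch '[[[0,-0.04,0],[0,0,0],0],[[0,-0.04,0],[0,0,0],0],[[0,-0.04,0],[0,0,0],0],[[0,-0.04,0],[0,0,0],0],[[0,-0.03,0],[0,0,0],0],[[0,-0.02,0],[0,0,0],0],[[0,0,0],[0,0,0],0]]'
python3 -m inch '[[[0.015,0,0.026],[0,0,0],0],[[0.023,0,0.04],[0,0,0],0],[[0.023,0,0.04],[0,0,0],0],[[0.023,0,0.04],[0,0,0],0],[[0.023,0,0.04],[0,0,0],0],[[0.02,0,0.034],[0,0,0],0],[[0.01,0,0.02],[0,0,0],0],[[0,0,0],[0,0,0],0]]'
python3 - <<'E'
from h import *
from plant import manip as m
st=m.state();t=stand("b",st["tool_pos"]); print("tcp",t)
for c in ("scene","top"):
    f,d=m.grab_frame(c); P,v,u=cloud(d,m.camera_params(c)); S=np.array([stand("b",q) for q in P])
    k=(S[:,1]<-.15)&(S[:,1]>-.21)&(S[:,2]>.05)&(S[:,2]<.25)&(abs(S[:,0]-.01)<.07)&(S[:,0]>-.01)
    print(c,k.sum(),np.percentile(S[k],[1,50,99],axis=0).round(3))
    k=(S[:,1]<-.15)&(S[:,1]>-.25)&(S[:,2]>.02)&(S[:,2]<.25)&(S[:,0]>.015)&(S[:,0]<.07)
    q=S[k]; print(np.polyfit(q[:,2],q[:,1],1),np.polyfit(q[:,0],q[:,1],1))
    k=(S[:,1]>-.134)&(S[:,1]<-.045)&(abs(S[:,0])<.02)&(S[:,2]>.12)&(S[:,2]<.16); print("bar x",S[k][:,0].min(),S[k][:,0].max(),np.median(S[k][:,2]))
    cv2.imwrite(f"pics/{c}3.png",f[:,:,::-1])
E
```

```text
time: 16.9
tool_pos: [0.549, -0.1343, 0.4376]
tool_rot: [0.258, -0.086, 0.962, 0.023]
contact_force: [0.7, 0.1, -2.4]
gripper_width: 0.173
grasp_force: 58.7
time: 17.6
tool_pos: [0.5868, -0.3418, 0.4355]
tool_rot: [0.256, -0.084, 0.963, 0.024]
contact_force: [0.0, 0.9, -3.3]
gripper_width: 0.179
grasp_force: 58.7
time: 18.4
tool_pos: [0.5861, -0.3355, 0.1551]
tool_rot: [0.254, -0.086, 0.963, 0.027]
contact_force: [0.2, 0.5, -3.0]
gripper_width: 0.174
grasp_force: 58.8
tcp [-0.04162157 -0.17539741  0.15512687]
scene 146 [[-0.008 -0.181  0.122]
 [ 0.022 -0.172  0.166]
 [ 0.047 -0.162  0.179]]
[-0.0826077  -0.15838065] [ 0.08501125 -0.17389714]
bar x -0.00914209122175441 0.009751136825964709 0.13610603000280225
top 246 [[-0.009 -0.182  0.084]
 [ 0.017 -0.171  0.145]
 [ 0.045 -0.163  0.181]]
[-0.03394428 -0.16560881] [ 0.15961374 -0.17483414]
bar x -0.008641882344691553 0.008834458513180517 0.13516032833154037
```

```bash

python3 -m inch '[[[0,0.012,0],[0,0,0],0],[[0,0.015,0],[0,0,0],0],[[0,0.015,0],[0,0,0],0],[[0,0,0],[0,0,0],0]]'
python3 -m inch '[[[0,0.015,0],[0,0,0],0],[[0,0.015,0],[0,0,0],0],[[0,0.012,0],[0,0,0],0],[[0,0.01,0],[0,0,0],0],[[0,0,0],[0,0,0],0]]'
python3 -m inch '[[[0.005,0,0.0087],[0,0,0],0],[[0.005,0,0.0087],[0,0,0],0],[[0.0025,0,0.0043],[0,0,0],0],[[0,0,0],[0,0,0],0]]'
python3 - <<'E'
from h import *
from plant import manip as m
st=m.state();t=stand("b",st["tool_pos"]); print("tcp",t)
f,d=m.grab_frame("scene"); cv2.imwrite("pics/s4.png",cv2.resize(f[180:300,180:340,::-1],None,fx=4,fy=4))
E
```

```text
time: 18.9
tool_pos: [0.58, -0.2949, 0.1619]
tool_rot: [0.258, -0.088, 0.962, 0.024]
contact_force: [-0.1, 0.1, -2.9]
gripper_width: 0.174
grasp_force: 58.9
time: 19.4
tool_pos: [0.5707, -0.2448, 0.1611]
tool_rot: [0.258, -0.087, 0.962, 0.024]
contact_force: [0.6, -0.0, -2.9]
gripper_width: 0.174
grasp_force: 58.8
time: 19.8
tool_pos: [0.5702, -0.2461, 0.134]
tool_rot: [0.257, -0.086, 0.962, 0.025]
contact_force: [0.5, 0.4, -2.7]
gripper_width: 0.177
grasp_force: 58.7
tcp [-0.04146094 -0.08461076  0.13401634]
```

View pics/s4.png

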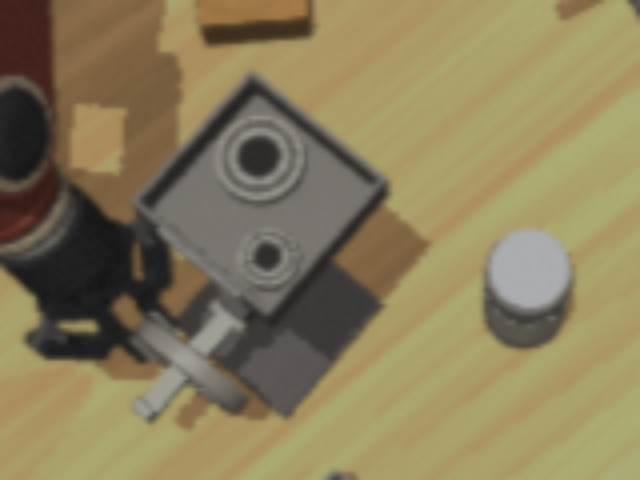

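The scene crop shows the bar passing through the ring at (195,365). I'll lower until the arm takes the weight.

```bash

python3 -m inch '[[[0.001,0,0.0017],[0,0,0],0],[[0,0,0],[0,0,0],0]]'
python3 -m inch '[[[0.001,0,0.0017],[0,0,0],0],[[0,0,0],[0,0,0],0]]'
python3 -m inch '[[[0.001,0,0.0017],[0,0,0],0],[[0,0,0],[0,0,0],0]]'
```

```text
time: 20.05
tool_pos: [0.5712, -0.2466, 0.1345]
tool_rot: [0.258, -0.087, 0.962, 0.024]
contact_force: [-0.0, -0.4, -3.8]
gripper_width: 0.18
grasp_force: 58.7
time: 20.25
tool_pos: [0.571, -0.2464, 0.1323]
tool_rot: [0.258, -0.087, 0.962, 0.024]
contact_force: [-0.7, 0.1, -2.7]
gripper_width: 0.174
grasp_force: 58.7
time: 20.45
tool_pos: [0.5714, -0.2466, 0.1311]
tool_rot: [0.259, -0.087, 0.962, 0.024]
contact_force: [-0.8, 0.1, -1.0]
gripper_width: 0.176
grasp_force: 59.3
```

```bash

python3 -m inch '[[[0.0005,0,0.0008],[0,0,0],0],[[0,0,0],[0,0,0],0.25],[[0,0,0],[0,0,0],0.35],[[0,0,0],[0,0,0],0.45],[[0,0,0],[0,0,0],0.45],[[0,0,0],[0,0,0],0.45]]'
python3 -m inch '[[[0,0,-0.01],[0,0,0],0.45],[[0,0,-0.02],[0,0,0],0.45],[[0,0,-0.03],[0,0,0],0.45],[[0,0,-0.04],[0,0,0],0.45],[[0,0,0],[0,0,0],0.45]]'
python3 look.py pics/w5.png b; python3 - <<'E'
from h import *
from plant import manip as m
S=np.load("/tmp/S.npy"); st=m.state()
k=(S[:,1]<-.045)&(S[:,1]>-.12)&(S[:,2]>.03)&(S[:,2]<.18)&(abs(S[:,0])>.015)&(abs(S[:,0])<.07)
q=S[k]; print(len(q),np.percentile(q,[2,50,98],axis=0).round(3))
Rt=ori("a","P",40); plan(st,np.array([.45,-.1,.32]),Rt)
E
```

```text
time: 21.05
tool_pos: [0.571, -0.2464, 0.1294]
tool_rot: [0.258, -0.087, 0.962, 0.024]
contact_force: [-0.6, 0.3, 0.1]
gripper_width: 0.445
grasp_force: 0.0
time: 21.55
tool_pos: [0.5225, -0.2579, 0.2232]
tool_rot: [0.262, -0.087, 0.961, 0.02]
contact_force: [0.6, -1.0, 2.2]
gripper_width: 0.451
grasp_force: 0.0
joints [-0.77 -0.24  2.01  0.48  1.09 -2.68] tcp in stand [-0.0906 -0.0869  0.2206]
2103 [[-0.053 -0.091  0.078]
 [-0.043 -0.083  0.126]
 [-0.015 -0.075  0.146]]
shift first: [-0.0134  0.1669 -0.1083] turn: [-0.3588  0.9022  2.047 ] shift after turn: [ 0.1651 -0.1035  0.0421]
```

View pics/w5.png

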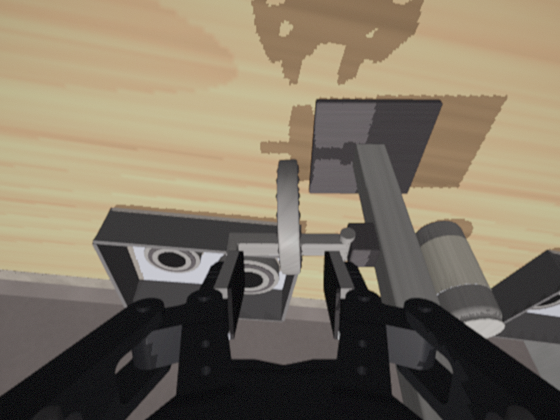

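The wrist image shows the bearing hanging on stand_b's bar at (288,215), released, with the bar through its bore. Next I'll fold stand_a's arm.

```bash

python3 -m inch '[[[0,0,-0.03],[0,0,0],0.5],[[0,0,-0.03],[0,0,0],0.5],[[0,0.03,-0.02],[0,0,0],0.5],[[0,0.04,-0.02],[0,0,0],0.5],[[0,0.04,0],[0,0,0],0.5],[[0,0.04,0],[0,0,0],0.5],[[0,0.03,0],[0,0,0],0.5],[[0,0,0],[0,0,0],0.5]]'
python3 - <<'E'
from h import *
from plant import manip as m
st=m.state();Rt=ori("a","P",50)
pre=grasp2tcp(world("a",[0,-.109,.13]),Rt)-.09*Rt.as_matrix()[:,2]
print(pre,st["joint_pos"]);plan(st,pre,Rt)
E
```

```text
time: 22.4
tool_pos: [0.4396, -0.0845, 0.3022]
tool_rot: [0.258, -0.089, 0.962, 0.024]
contact_force: [0.1, -0.2, -0.3]
gripper_width: 0.502
grasp_force: 0.0
[0.54271652 0.13138496 0.20354027] [-0.55674575 -0.75711504  2.21364854  0.3598245   1.29960325 -2.34111342]
shift first: [-0.0725  0.1932  0.1562] turn: [-0.1769  0.7844  2.0468] shift after turn: [0.1149 0.0556 0.2251]
```

```bash

python3 -m inch '[[[-0.018,0.024,0.01],[0,0,0],0.5],[[-0.018,0.024,0.01],[0,0,0],0.5],[[0,0.024,0.02],[0,0,0],0.5],[[0,0.024,0.02],[0,0,0],0.5]]'
python3 -m inch '[[[0,0,0],[-0.0111,0.049,0.1279],0.5],[[0,0,0],[-0.0111,0.049,0.1279],0.5],[[0,0,0],[-0.0111,0.049,0.1279],0.5],[[0,0,0],[-0.0111,0.049,0.1279],0.5],[[0,0,0],[-0.0111,0.049,0.1279],0.5],[[0,0,0],[-0.0111,0.049,0.1279],0.5],[[0,0,0],[-0.0111,0.049,0.1279],0.5],[[0,0,0],[-0.0111,0.049,0.1279],0.5]]'
python3 -m inch '[[[0,0,0],[-0.0111,0.049,0.1279],0.5],[[0,0,0],[-0.0111,0.049,0.1279],0.5],[[0,0,0],[-0.0111,0.049,0.1279],0.5],[[0,0,0],[-0.0111,0.049,0.1279],0.5],[[0,0,0],[-0.0111,0.049,0.1279],0.5],[[0,0,0],[-0.0111,0.049,0.1279],0.5],[[0,0,0],[-0.0111,0.049,0.1279],0.5],[[0,0,0],[-0.0111,0.049,0.1279],0.5]]'
python3 - <<'E'
from h import *
from plant import manip as m
st=m.state();Rt=ori("a","P",50)
pre=grasp2tcp(world("a",[0,-.109,.13]),Rt)-.09*Rt.as_matrix()[:,2]
print(pre,st["joint_pos"]);plan(st,pre,Rt)
E
```

```text
time: 22.8
tool_pos: [0.4839, 0.0184, 0.2684]
tool_rot: [0.258, -0.087, 0.962, 0.023]
contact_force: [0.6, 0.8, 0.3]
gripper_width: 0.496
grasp_force: 0.0
time: 23.6
tool_pos: [0.4835, 0.0173, 0.268]
tool_rot: [0.024, 0.381, 0.908, 0.171]
contact_force: [-1.6, 0.2, -0.4]
gripper_width: 0.5
grasp_force: 0.0
time: 24.4
tool_pos: [0.4835, 0.0171, 0.2679]
tool_rot: [-0.216, 0.734, 0.586, 0.267]
contact_force: [-0.5, -0.0, 0.7]
gripper_width: 0.496
grasp_force: 0.0
[0.54271652 0.13138496 0.20354027] [-0.46721275 -0.29705358  2.01349694  0.67507349  1.61827282 -0.27939313]
shift first: [0.0538 0.033  0.1293] turn: [ 0.0032 -0.0022 -0.0101] shift after turn: [0.0537 0.0339 0.1291]
```

```bash

python3 -m inch '[[[0.018,0.011,0.02],[0.003,-0.002,-0.01],0.5],[[0.018,0.011,0.03],[0,0,0],0.5],[[0.018,0.011,0.04],[0,0,0],0.5],[[0,0,0.039],[0,0,0],0.5],[[0,0,0],[0,0,0],0.5]]'
python3 look.py pics/w6.png a
python3 - <<'E'
from h import *
from plant import manip as m
S=np.load("/tmp/S.npy"); st=m.state()
k=(S[:,1]<-.045)&(S[:,1]>-.145)&(S[:,2]>.12)&(S[:,2]<.16)&(abs(S[:,0])<.02); q=S[k]
print(len(q),np.percentile(q,[2,50,98],axis=0).round(3))
Rt=ori("a","P",50)
def g(t,r=.07): return grasp2tcp(world("a",[0,-.039-r*np.sin(t),.13+r*np.cos(t)]),Rt)
plan(st,g(1.571),Rt)
prev=g(1.571)
for t in np.linspace(1.571,0,16)[1:]:
    print(round(t,2),np.round(Rt.inv().apply(g(t)-prev),4)); prev=g(t)
E
```

```text
time: 24.9
tool_pos: [0.5389, 0.1345, 0.1988]
tool_rot: [-0.217, 0.729, 0.593, 0.262]
contact_force: [-0.9, -0.9, -1.3]
gripper_width: 0.503
grasp_force: 0.0
joints [-0.2  -0.13  1.99  0.72  1.35 -0.18] tcp in stand [-0.0031 -0.1694  0.2012]
2759 [[-0.007 -0.133  0.133]
 [ 0.001 -0.096  0.139]
 [ 0.008 -0.047  0.15 ]]
shift first: [0.0008 0.0036 0.0873] turn: [-0.0059  0.0026  0.0041] shift after turn: [0.0005 0.0031 0.0874]
1.47 [ 0.005  -0.     -0.0054]
1.36 [ 0.0055  0.     -0.0048]
1.26 [ 0.006  -0.     -0.0042]
1.15 [ 0.0064 -0.     -0.0036]
1.05 [ 0.0067  0.     -0.0029]
0.94 [ 0.007   0.     -0.0021]
0.84 [ 0.0072  0.     -0.0014]
0.73 [ 0.0073 -0.     -0.0006]
0.63 [0.0073 0.     0.0001]
0.52 [ 0.0073 -0.      0.0009]
0.42 [ 0.0071 -0.      0.0016]
0.31 [0.0069 0.     0.0024]
0.21 [0.0066 0.     0.0031]
0.1 [ 0.0063 -0.      0.0038]
0.0 [ 0.0059 -0.      0.0044]
```

```bash

python3 -m inch '[[[0,0.0035,0.02],[0,0,0],0.5],[[0,0,0.03],[0,0,0],0.5],[[0,0,0.022],[0,0,0],0.5],[[0,0,0.015],[0,0,0],0.5],[[0,0,0],[0,0,0],0],[[0,0,0],[0,0,0],0],[[0,0,0],[0,0,0],0],[[0,0,0],[0,0,0],0]]'
python3 -m inch '[[[0.005,0,-0.0054],[0,0,0],0],[[0.0055,0,-0.0048],[0,0,0],0],[[0.006,0,-0.0042],[0,0,0],0],[[0.0064,0,-0.0036],[0,0,0],0],[[0.0067,0,-0.0029],[0,0,0],0],[[0.007,0,-0.0021],[0,0,0],0],[[0.0072,0,-0.0014],[0,0,0],0]]'
python3 -m inch '[[[0.0073,0,-0.0006],[0,0,0],0],[[0.0073,0,0.0001],[0,0,0],0],[[0.0073,0,0.0009],[0,0,0],0],[[0.0071,0,0.0016],[0,0,0],0],[[0.0069,0,0.0024],[0,0,0],0],[[0.0066,0,0.0031],[0,0,0],0],[[0,0,0],[0,0,0],0]]'
python3 -m inch '[[[0,0,0],[0,0,0],0.5],[[0,0,0],[0,0,0],0.5],[[0,0,0],[0,0,0],0.5],[[0,0,-0.03],[0,0,0],0.5],[[0,0,-0.03],[0,0,0],0.5],[[0,0,-0.03],[0,0,0],0.5],[[0,0,0],[0,0,0],0.3]]'
python3 look.py pics/w7.png a
python3 - <<'E'
from h import *
S=np.load("/tmp/S.npy")
k=(abs(S[:,0])<.012)&(S[:,1]<-.03)&(S[:,1]>-.12)
for z in np.arange(.14,.24,.01):
    q=S[k&(abs(S[:,2]-z)<.005)]
    if len(q): print(round(z,3),len(q),np.round([q[:,0].min(),q[:,0].max(),q[:,1].min(),np.median(q[:,1])],3))
E
```

```text
time: 25.75
tool_pos: [0.5546, 0.1861, 0.1382]
tool_rot: [-0.216, 0.729, 0.594, 0.264]
contact_force: [-9.5, -0.6, 1.9]
gripper_width: 0.176
grasp_force: 58.5
time: 26.45
tool_pos: [0.5582, 0.2034, 0.1829]
tool_rot: [-0.214, 0.729, 0.594, 0.263]
contact_force: [-5.8, -2.9, -14.9]
gripper_width: 0.173
grasp_force: 60.9
time: 27.15
tool_pos: [0.5662, 0.2412, 0.2072]
tool_rot: [-0.215, 0.728, 0.595, 0.265]
contact_force: [-9.0, -2.1, -4.0]
gripper_width: 0.171
grasp_force: 58.4
time: 27.85
tool_pos: [0.5581, 0.1827, 0.2815]
tool_rot: [-0.21, 0.729, 0.593, 0.27]
contact_force: [0.0, 0.9, 0.3]
gripper_width: 0.34
grasp_force: 0.0
joints [-0.1  -0.17  1.89  0.71  1.38 -0.02] tcp in stand [ 0.0033 -0.1168  0.279 ]
0.14 60 [-0.011  0.012 -0.038 -0.031]
0.21 254 [-0.01   0.005 -0.082 -0.079]
0.22 560 [-0.01   0.005 -0.078 -0.069]
```

```bash

python3 -m inch '[[[-0.01,0,-0.0084],[0,0,0],0],[[-0.018,-0.002,0.02],[0,0,0],0],[[-0.018,-0.002,0.02],[0,0,0],0],[[-0.015,0,0.0205],[0,0,0],0],[[0,0,0],[0,0,0],0]]'
python3 -m inch '[[[0.0077,0,0.0064],[0,0,0],0],[[0.0077,0,0.0064],[0,0,0],0],[[0.0077,0,0.0064],[0,0,0],0],[[0.0077,0,0.0064],[0,0,0],0],[[0.0077,0,0.0064],[0,0,0],0],[[0,0,0],[0,0,0],0]]'
python3 -m inch '[[[0.0038,0,0.0032],[0,0,0],0],[[0.0023,0,0.002],[0,0,0],0],[[0,0,0],[0,0,0],0]]'
python3 - <<'E'
from h import *
from plant import manip as m
print(stand("a",m.state()["tool_pos"]))
E
```

```text
time: 28.4
tool_pos: [0.5458, 0.1721, 0.1902]
tool_rot: [-0.217, 0.73, 0.592, 0.262]
contact_force: [-0.8, 0.2, 0.2]
gripper_width: 0.0
grasp_force: 0.0
time: 29.0
tool_pos: [0.5596, 0.2223, 0.197]
tool_rot: [-0.213, 0.728, 0.594, 0.266]
contact_force: [-0.7, -0.0, -0.2]
gripper_width: 0.002
grasp_force: 0.0
time: 29.3
tool_pos: [0.5611, 0.229, 0.1963]
tool_rot: [-0.213, 0.729, 0.593, 0.266]
contact_force: [0.1, -0.1, -0.4]
gripper_width: 0.003
grasp_force: 0.0
[-0.00248969 -0.07140881  0.19632851]
```

```bash

python3 -m inch '[[[0.0023,0,0.002],[0,0,0],0],[[0,0,0],[0,0,0],0]]'
python3 -m inch '[[[0.0023,0,0.002],[0,0,0],0],[[0,0,0],[0,0,0],0]]'
python3 -m inch '[[[0.0015,0,0.0013],[0,0,0],0],[[0,0,0],[0,0,0],0]]'
```

```text
time: 29.5
tool_pos: [0.5617, 0.2318, 0.1962]
tool_rot: [-0.213, 0.729, 0.593, 0.266]
contact_force: [0.2, 0.0, -0.5]
gripper_width: -0.003
grasp_force: 0.1
time: 29.7
tool_pos: [0.5623, 0.234, 0.1961]
tool_rot: [-0.213, 0.729, 0.594, 0.265]
contact_force: [-2.3, -6.8, 2.8]
gripper_width: -0.002
grasp_force: 3.4
time: 29.9
tool_pos: [0.5625, 0.2344, 0.1961]
tool_rot: [-0.212, 0.729, 0.595, 0.264]
contact_force: [-8.8, -16.5, 7.1]
gripper_width: 0.004
grasp_force: 9.3
```

```bash

python3 -m inch '[[[-0.008,0,-0.006],[0,0,0],0],[[0,0,-0.03],[0,0,0],0],[[0,0,-0.04],[0,0,0],0],[[0,0,-0.04],[0,0,0],0],[[0,0,0],[0,0,0],0]]'
python3 look.py pics/w8.png a
python3 - <<'E'
from h import *
from plant import manip as m
S=np.load("/tmp/S.npy")
k=(abs(S[:,0])<.012)&(S[:,1]<-.03)&(S[:,1]>-.12)
for z in np.arange(.14,.24,.01):
    q=S[k&(abs(S[:,2]-z)<.005)]
    if len(q): print(round(z,3),len(q),np.round([q[:,0].min(),q[:,0].max(),q[:,1].min(),np.median(q[:,1])],3))
f,d=m.grab_frame("scene"); cv2.imwrite("pics/s5.png",f[:,:,::-1])
P,v,u=cloud(d,m.camera_params("scene"))
for n in "ab":
    S=np.array([stand(n,q) for q in P]); k=(abs(S[:,0])<.012)&(S[:,1]<-.043)&(S[:,1]>-.15)&(S[:,2]>.115)
    print(n,k.sum(),np.percentile(S[k],[0,50,100],axis=0).round(3) if k.any() else "")
for l in ("tin","carton","race","slab_box"): print(l,[np.round(r["point"],3).tolist() for r in m.look_for("scene",l)])
E
```

```text
time: 30.4
tool_pos: [0.548, 0.1559, 0.2857]
tool_rot: [-0.21, 0.729, 0.593, 0.27]
contact_force: [1.3, 0.4, 0.3]
gripper_width: -0.002
grasp_force: 0.0
joints [-0.15 -0.2   1.91  0.7   1.42 -0.05] tcp in stand [-0.001 -0.145  0.283]
0.14 96 [-0.012  0.011 -0.043 -0.042]
0.15 82 [-0.011  0.005 -0.043 -0.042]
0.16 82 [-0.01   0.005 -0.043 -0.042]
0.17 88 [-0.01   0.005 -0.043 -0.042]
0.18 105 [-0.01   0.005 -0.043 -0.042]
0.19 112 [-0.011  0.005 -0.043 -0.042]
0.2 128 [-0.01   0.005 -0.043 -0.042]
0.21 135 [-0.01   0.005 -0.043 -0.042]
0.22 445 [-0.01   0.005 -0.043 -0.039]
a 88 [[-0.012 -0.149  0.131]
 [ 0.002 -0.129  0.277]
 [ 0.012 -0.043  0.312]]
b 205 [[-0.012 -0.133  0.122]
 [ 0.001 -0.089  0.137]
 [ 0.011 -0.043  0.156]]
tin [[0.726, -0.011, 0.14]]
carton [[0.388, -0.015, 0.047]]
race [[0.381, -0.365, 0.03]]
slab_box [[0.64, 0.443, 0.033]]
```

View pics/s5.png

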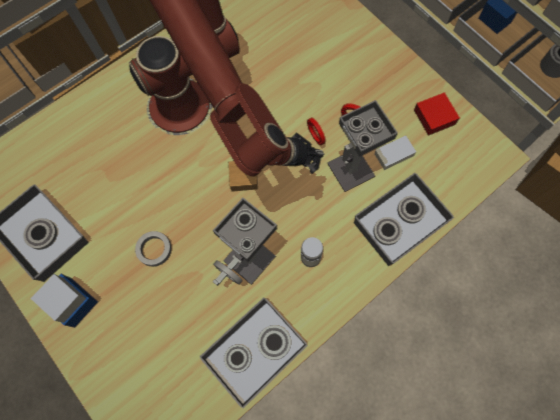

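The final scene image shows stand_a's arm folded vertical at (350,155) and the bearing hanging on stand_b's level arm at (230,265). The bystanders haven't moved and the robot is touching nothing.

```bash
python3 -c "
from plant import manip as m
print(m.job_done())"
```

```text
the job is handed in; nothing more can be done
None
```

The job is handed in at about 30 s of the 72 s: the bearing hangs on stand_b's level arm with the bar through its bore, stand_a's arm is folded flat against its post, and the tin, cartons and loose ring were left where they were.

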